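# Slide the top-heavy battery pack home into its docking bay

### The job

Slide the tall blue and black battery pack across the bench into the yellow docking bay until it is fully home: square between the rails, with its front against the back stop. It tips easily, so push it low near its base (on the low black terminal box at its rear) with the fingertips; never grasp, lift or tip it. Do not knock over or shift the oiler, the white pneumatic cylinder or the bushing that stand around it.

Things in the scene. Friction and masses are not known exactly. Their poses are not given: they have to be found in the camera images.
- pack: battery pack, 0.7 to 1 kg, loose. Foot print 117 mm (x) by 104 mm (y): front 62 mm a tall blue case with black lid, 150 mm high (handle on top to 177 mm); rear 58 mm a low black terminal box, 36 mm high. The weight is in the case: pushed high, it tips forward. Origin: underside, middle of the foot print, at bench level; +x to its front (goes into the bay first), y left, z up
- pack_rear (a point): middle of the flat upright rear face of the low terminal box, 18 mm above the bench, 58.5 mm behind the pack's origin; the face is 104 mm wide and 36 mm high: the place to push, along the pack's +x
- pack_front (a point): middle of the lower front edge of the pack, 58.5 mm ahead of its origin, at bench level; fully home it lies at the dock's origin, and the pack's rear face is then 24 mm outside the mouth of the bay
- dock: yellow steel bay fixed to the bench, no floor. Origin: bench level, middle of the back stop's inner face; +x is the way in, y left. Stop 130 mm wide, 50 mm high. Side rails 30 mm high, inner faces at y = +-59 mm (7 mm play each side), from the stop to x = -64 mm, then flared 35 degrees outwards to x = -93 mm, y = +-80 mm. Pack starts 10 to 15 cm short of home, about in line
- oiler_mid (a point): bystander: small white oiler bottle with a red spout, standing, 32 mm wide, 105 mm high; point 32 mm above the bench on its axis
- spare_cylinder_mid (a point): bystander: white compact pneumatic cylinder, 46 x 74 x 46 mm; point at the middle of its body
- linear_bushing_mid (a point): bystander: steel linear bushing standing on end, 21 mm diameter, 30 mm high; point at its middle
Mind the look-alikes: they are no part of the job. What is shaped like the pack but pink is not meant.

How it is judged:
By the outcome, as a careful person would: the job done as asked, in the order asked, and still so for the second after the job is handed in, with the robot touching nothing.
It also fails if it takes over 38 s, if anything falls off the work surface, if the arm or the gripper's body presses on something with over 40 N, if the wrist force passes 120 N, or if a joint passes its speed limit or range.

### The arm

A 7-joint arm with a two-finger parallel gripper is mounted at the origin on a cart in front of the work surface, level with it; the furniture and walls round the work are solid. World frame = base frame: x ahead of the robot, y to its left, z up, the work surface at z = 0. Lengths are in m, angles in degrees, forces in N, time in s.
With the tool pointing down it reaches from about 0.4 to 0.875 m from the base axis. Payload 6.5 kg.
Tool frame: the origin (TCP) lies between the finger pads; the fingertips stand 8 mm ahead of it and the grasp point (between the pads) lies 11 mm behind it; z points along the fingers, y is the line along which they close (so a half turn about z gives the same grasp; the last joint's range is limited). The gripper opens to 88 mm and grips with 3 to 60 N. Pads are 18 mm wide; open, the fingers measure 123 mm over their backs; the gripper's body (75 mm by 187 mm) begins 45 mm behind the grasp point.
Start: joints at [-75.814, 30.733, -0.252, 88.115, 0.149, 61.152, -4.079], TCP at [0.201, 0.618, 0.247] pointing down, gripper open.
Joint ranges: [-154.64, 154.64], [-21.42, 123.67], [-72.66, 72.17], [13.99, 137.28], [-74.86, 254.86], [10.95, 109.41], [-158.01, 158.01]. Speed limits (degrees/s): [136.94, 136.94, 180, 180, 180, 180, 180].

### API

Orientations are given as a 3x3 rotation matrix whose columns are the frame's x, y, z axes.
In Python, from plant import arm gives the robot as it stands.
- The arm moves only by the tool move_arm, never from a script. Its arguments are lists of equal length, an entry for each row: "jaw": the closure, from -1 (fully open) to 1 (shut); "translation": the shift along the world's x, y, z in cm, a list of three; "dr": the turn, a rotation vector about the world's x, y, z in rad, a list of three. A call has 1 to 5 rows; each row is the pose to reach, as a shift and turn from the pose commanded when the call began; what a row does not reach only later rows make up. A row lasts 1/10 s, in which the tool goes at most 50 mm and 8.59 degrees, less where a joint would pass 70% of its speed; a pose out of reach is approached as far as the arm can. A call with a gripper value outside its range is refused whole. The fingers move at their own pace and stop on an object; the grip force is fixed at half the most. Time passes only in rows, so rows that repeat a pose let the fingers close. It gives the time, the measured TCP pose, the force, the opening and the grip force at its end, in the units of the state.
- arm.observe(): the state, without advancing time (a new reading comes with each control period).
- arm.snapshot(name): name is "scene" or "top" or "wrist"; returns a dict with "pixels" (384x512x3 uint8, blue, green, red), "camera_matrix" (3x3 intrinsics, pixels), "T" (4x4, takes a point from camera to world coordinates); the wrist camera has in their place "mount" (4x4, takes a point from camera to tool coordinates, whose origin is the TCP and whose axes are the flange's). Camera axes: x right, y up, looking along -z (the intrinsics and any distortion apply to the point x, -y, -z); pixel columns grow to the right and rows downward; lengths in m; the calibration is good to about 2 mm. A picture is of the moment at which its call begins: read the wrist's pose just before it. There is no depth.
- arm.job_done(): hands the job in; it is judged then, once.
The state is a dict: "time_s": time; "q": joint angles; "qvel": joint speeds; "joint_efforts": joint torques, N m; "tcp_pos": TCP position; "orientation": TCP orientation; "force": force on the tool from outside, world axes, zero at the start; "wrist_torque": the same for the moment, N m; "opening": finger opening in m; "gripper_force": force on a finger pad.
Only numpy, scipy, OpenCV 4.12 (cv2) and the standard library are available. Lean on these libraries where they do the work, as an engineer would, in place of code of your own. Each camera call takes 0.05 s, during which the arm holds its last target. There are 200 camera calls.

## Working session

There is one attempt and no reset: what is moved stays moved. The work goes in short steps, Python scripts to look and compute and a tool call to move; the robot and the scene stay as the last step left them, time stands still between calls to the robot, and variables do not carry over. Pictures are saved under pics/ and viewed, at most 10 in all, crops included, and the job is handed in when it is done.

Besides the shell and the picture viewer there is one more tool, called after "Emit:" by a JSON object that holds its "method" and its "body", one argument or row to a line. move_arm: Moves the arm, as the interface text tells. Its arguments: {"type":"object","properties":{"jaw":{"type":"array","items":{"type":"number"}},"translation":{"type":"array","items":{"type":"array","items":{"type":"number"}}},"dr":{"type":"array","items":{"type":"array","items":{"type":"number"}}}},"required":["jaw","translation","dr"]}

```bash
ls; mkdir -p pics; cat > h.py <<'E'
import numpy as np, cv2
from plant import arm
def snap(n):
    s=arm.observe(); d=arm.snapshot(n)
    if n=="wrist":
        T=np.eye(4);T[:3,:3]=s["orientation"];T[:3,3]=s["tcp_pos"];d["T"]=T@d["mount"]
    return d
def ray(d,u,v):
    k=np.linalg.inv(d["camera_matrix"])@[u,v,1]; r=d["T"][:3,:3]@[k[0],-k[1],-k[2]]
    return d["T"][:3,3],r
def plane(d,u,v,z):
    o,r=ray(d,u,v); return o+r*(z-o[2])/r[2]
E
python3 - <<'E'
from h import *
a=snap("scene");b=snap("top");s=arm.observe()
for n,d in(("scene",a),("top",b)):
    cv2.imwrite(f"pics/{n}0.png",d["pixels"]);print(n,d.keys(),d["camera_matrix"],d["T"].round(3))
print(s["tcp_pos"],s["orientation"],s["time_s"])
E
```

```text
pics
scene dict_keys(['pixels', 'camera_matrix', 'T']) [[400.38015661   0.         256.58731943]
 [  0.         400.38015661 192.61229489]
 [  0.           0.           1.        ]] [[-0.151  0.386 -0.91  -0.202]
 [-0.988 -0.085  0.128  0.367]
 [-0.028  0.919  0.394  0.403]
 [ 0.     0.     0.     1.   ]]
top dict_keys(['pixels', 'camera_matrix', 'T']) [[446.32072949   0.         252.29398321]
 [  0.         446.32072949 193.84336497]
 [  0.           0.           1.        ]] [[-0.483  0.833 -0.27   0.337]
 [-0.875 -0.457  0.158  0.388]
 [ 0.008  0.313  0.95   0.864]
 [ 0.     0.     0.     1.   ]]
[0.20049949 0.61775671 0.24595019] [[-9.51195389e-01  3.08589067e-01 -3.45706396e-04]
 [ 3.08589237e-01  9.51194283e-01 -1.45595896e-03]
 [-1.20459069e-04 -1.49158272e-03 -9.99998880e-01]] 0.1
```

View pics/scene0.png

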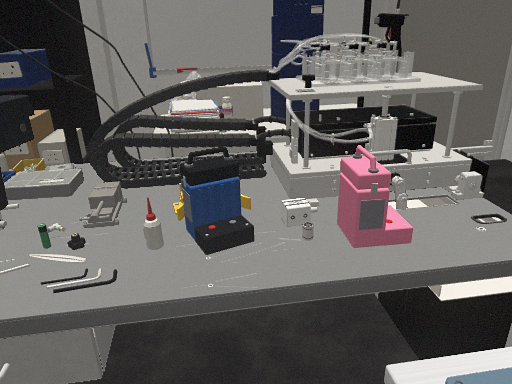

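View pics/top0.png

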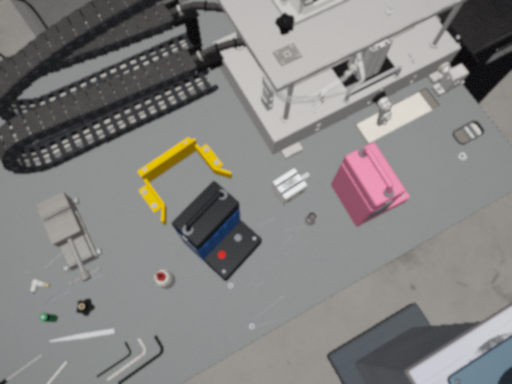

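Scene view: the blue pack is at (213,210), with its black box at (225,233). The pink look-alike is at (365,205), the oiler at (152,230), the cylinder at (297,211) and the bushing at (307,231). Top view: pack at (215,230), pink look-alike at (370,185), yellow dock at (180,170), oiler at (163,278), cylinder at (291,184), bushing at (311,218). I choose the blue pack and check it in one close crop.

```bash
python3 - <<'E'
from h import *
b=cv2.imread("pics/top0.png")
cv2.imwrite("pics/crop0.png",cv2.resize(b[125:295,130:330],None,fx=3.5,fy=3.5,interpolation=cv2.INTER_CUBIC))
E
```

```text
(no output)
```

View pics/crop0.png

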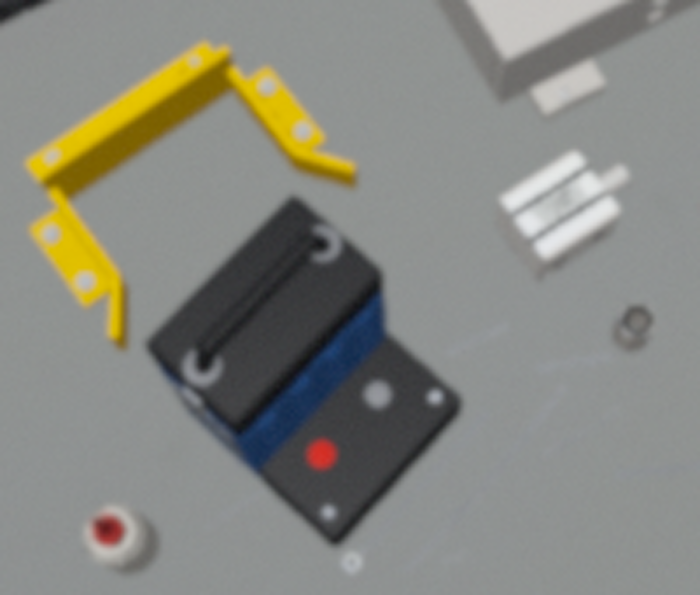

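The crop shows the blue pack (black lid, black box with a red terminal) standing a little askew in front of the bay. The box's rear corners are at crop (460,403) and (335,542), and the stop's inner top edge runs from (45,183) to (230,58).

```bash
python3 - <<'E'
from h import *
b=snap("top");a=snap("scene")
P=lambda u,v,z:plane(b,u/3.5+130,v/3.5+125,z)[:2]
def show(n,*p):
    print(n,*[x.round(4) for x in p])
r,l=P(460,403,.036),P(335,542,.036);show("box rear R,L",r,l,[np.linalg.norm(r-l)])
d=r-l;print(" pack yaw",np.degrees(np.arctan2(d[0],-d[1])), "mid",(r+l)/2)
c=[P(*x,.15) for x in((293,198),(380,272),(240,430),(150,345))]
show("lid",*c,np.array([np.linalg.norm(c[i]-c[i-1]) for i in range(4)]));print(np.mean(c,0),[np.degrees(np.arctan2(*(e:=c[i]-c[j])[::-1])) for i,j in((0,1),(3,2),(0,3),(1,2))])
s1,s2=P(45,183,.05),P(230,58,.05);show("stop top",s1,s2,[np.linalg.norm(s1-s2)]);e=s2-s1;print(" yaw",np.degrees(np.arctan2(e[0],-e[1])),(s1+s2)/2)
t1,t2=P(65,203,0),P(237,95,0);show("stop bottom",t1,t2);e=t2-t1;print(" yaw",np.degrees(np.arctan2(e[0],-e[1])),(t1+t2)/2)
f=[P(*x,.03) for x in((120,283),(297,157),(118,343),(354,180))];show("rail bends, flares",*f,(f[2]+f[3])/2)
show("oiler,cyl,bush",P(125,545,.03),P(560,205,.046),P(632,328,.03))
# scene crosscheck: yellow/box masks
im=cv2.resize(a["pixels"][140:260,130:330],None,fx=4,fy=4,interpolation=cv2.INTER_CUBIC);cv2.imwrite("pics/crop1.png",im)
E
```

```text
Traceback (most recent call last):
AttributeError: 'list' object has no attribute 'round'. Did you mean: 'count'?
```

```bash
python3 - <<'E'
from h import *
b=snap("top");a=snap("scene")
P=lambda u,v,z:plane(b,u/3.5+130,v/3.5+125,z)[:2]
def show(n,*p):
    print(n,*[np.round(x,4) for x in p])
r,l=P(460,403,.036),P(335,542,.036);show("box rear R,L",r,l,[np.linalg.norm(r-l)])
d=r-l;print(" pack yaw",np.degrees(np.arctan2(d[0],-d[1])), "mid",(r+l)/2)
c=[P(*x,.15) for x in((293,198),(380,272),(240,430),(150,345))]
show("lid",*c,np.array([np.linalg.norm(c[i]-c[i-1]) for i in range(4)]));print(np.mean(c,0),[np.degrees(np.arctan2(*(e:=c[i]-c[j])[::-1])) for i,j in((0,1),(3,2),(0,3),(1,2))])
s1,s2=P(45,183,.05),P(230,58,.05);show("stop top",s1,s2,[np.linalg.norm(s1-s2)]);e=s2-s1;print(" yaw",np.degrees(np.arctan2(e[0],-e[1])),(s1+s2)/2)
t1,t2=P(65,203,0),P(237,95,0);show("stop bottom",t1,t2);e=t2-t1;print(" yaw",np.degrees(np.arctan2(e[0],-e[1])),(t1+t2)/2)
f=[P(*x,.03) for x in((120,283),(297,157),(118,343),(354,180))];show("rail bends, flares",*f,(f[2]+f[3])/2)
show("oiler,cyl,bush",P(125,545,.03),P(560,205,.046),P(632,328,.03))
im=cv2.resize(a["pixels"][140:260,130:330],None,fx=4,fy=4,interpolation=cv2.INTER_CUBIC);cv2.imwrite("pics/crop1.png",im)
E
```

```text
box rear R,L [0.4829 0.2804] [0.4498 0.3741] [0.0994]
 pack yaw 19.475255169363802 mid [0.46637555 0.32721403]
lid [0.5901 0.3167] [0.5368 0.2976] [0.5007 0.3905] [0.5572 0.4094] [0.0983 0.0567 0.0997 0.0595]
[0.54617663 0.35356121] [np.float64(19.756673602543117), np.float64(18.415068381276516), np.float64(-70.43530845906794), np.float64(-68.78564139949545)]
stop top [0.6995 0.423 ] [0.7181 0.2992] [0.1252]
 yaw 8.575915157339326 [0.70878909 0.36111506]
stop bottom [0.7048 0.4201] [0.7178 0.301 ]
 yaw 6.261451727967421 [0.71128897 0.36052235]
rail bends, flares [0.6343 0.412 ] [0.6537 0.2913] [0.6037 0.4278] [0.6257 0.2693] [0.6147 0.3485]
oiler,cyl,bush [0.5026 0.4716] [0.5521 0.1782] [0.475  0.1757]
```

View pics/crop1.png

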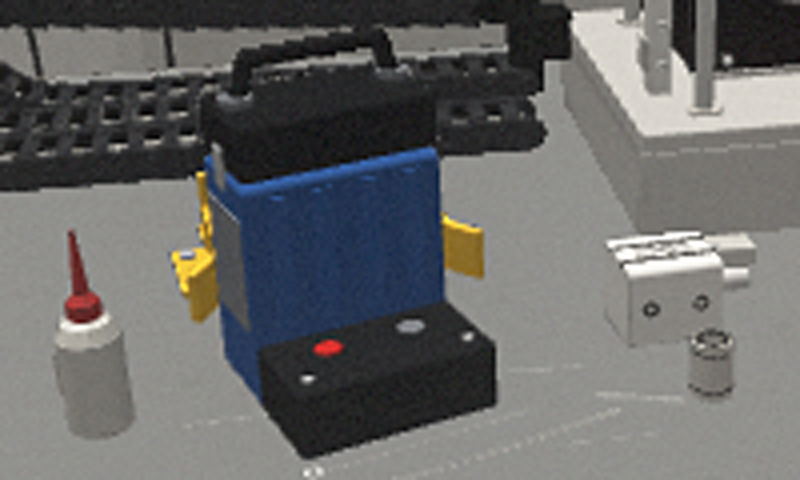

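Crop1 gives the same layout from the scene camera: box rear top edge from (300,415) to (495,345), oiler at (95,375), bushing at (712,365). The pack's origin is near (0.520, 0.345) with yaw 19°. The dock is near (0.710, 0.361) with yaw 8°. The pack therefore has to go about 13 cm in +x and turn 11° clockwise. I move behind the box first.

Emit:
{"method": "move_arm", "body": {
  "jaw": [-0.36, -0.36, -0.36, -0.36, -0.36],
  "translation": [
    [22.5, -30.5, -8],
    [22.5, -30.5, -8],
    [22.5, -30.5, -8],
    [22.5, -30.5, -8],
    [22.5, -30.5, -8]
  ],
  "dr": [
    [0, 0, 0.645],
    [0, 0, 0.645],
    [0, 0, 0.645],
    [0, 0, 0.645],
    [0, 0, 0.645]
  ]
}}

```text
time_s: 0.8
tcp_pos: [0.3468, 0.4197, 0.1949]
orientation: [[-0.944, -0.33, 0.0], [-0.33, 0.944, 0.0], [-0.0, 0.0, -1.0]]
force: [0.7, 0.3, -1.0]
opening: 0.0601
gripper_force: 0.0
```

```bash
python3 - <<'E'
from h import *
b=snap("top");a=snap("scene")
# two-view triangulation of box rear top corners & oiler shoulder, as height check
def tri(p,q):
    o1,r1=ray(a,*p);o2,r2=ray(b,*q)
    t=np.linalg.lstsq(np.c_[r1,-r2],o2-o1,rcond=None)[0]
    x,y=o1+t[0]*r1,o2+t[1]*r2; return ((x+y)/2).round(4),np.linalg.norm(x-y).round(4)
A=lambda u,v:(u/4+130,v/4+140)
B=lambda u,v:(u/3.5+130,v/3.5+125)
print(tri(A(494,344),B(460,403)),tri(A(302,413),B(335,542)),tri(A(328,348),B(321,454)),tri(A(411,326),B(377,394)))
print(tri(A(484,238),B(354,180)))
s=arm.observe();print(s["time_s"],s["tcp_pos"],s["opening"],s["orientation"])
E
```

```text
(array([0.4829, 0.2794, 0.0357]), np.float64(0.0019)) (array([0.4511, 0.3736, 0.0265]), np.float64(0.0006)) (array([0.4945, 0.3587, 0.0362]), np.float64(0.0005)) (array([0.5087, 0.3169, 0.0365]), np.float64(0.0008))
(array([0.6265, 0.2662, 0.0275]), np.float64(0.0054))
0.9 [0.35095685 0.41373987 0.19369259] 0.05987572513788763 [[-9.48798158e-01 -3.15881727e-01  8.88943255e-04]
 [-3.15881281e-01  9.48780077e-01 -5.94825386e-03]
 [ 1.03553305e-03 -5.92449284e-03 -9.99981914e-01]]
```

The terminal box stands 36 mm high in both views, as the text says. Next I finish the approach and go down.

Emit:
{"method": "move_arm", "body": {
  "jaw": [-0.36, -0.36, -0.36, -0.36, -0.36],
  "translation": [
    [3.5, -5, -1],
    [7.4, -10.1, -1],
    [7.4, -10.1, -3],
    [7.4, -10.1, -7],
    [7.4, -10.1, -11]
  ],
  "dr": [
    [0, 0, 0],
    [0, 0, 0],
    [0, 0, 0],
    [0, 0, 0],
    [0, 0, 0]
  ]
}}

```text
time_s: 1.4
tcp_pos: [0.4213, 0.3203, 0.0848]
orientation: [[-0.947, -0.323, 0.002], [-0.323, 0.947, 0.002], [-0.003, 0.001, -1.0]]
force: [-0.6, 0.1, -0.7]
opening: 0.06
gripper_force: 0.0
```

```bash
python3 - <<'E'
from h import *
a=snap("scene");b=snap("top")
cv2.imwrite("pics/down.png",np.hstack([cv2.resize(x,None,fx=2,fy=2)for x in(a["pixels"][130:290,110:310],b["pixels"][120:280,130:330])]))
s=arm.observe();print(s["time_s"],s["tcp_pos"],s["orientation"][:,0],s["force"])
E
```

```text
1.5 [0.41696011 0.31836301 0.08111468] [-0.94564899 -0.32508795  0.00811184] [ 0.08867131 -0.28842247 -0.17596614]
```

View pics/down.png

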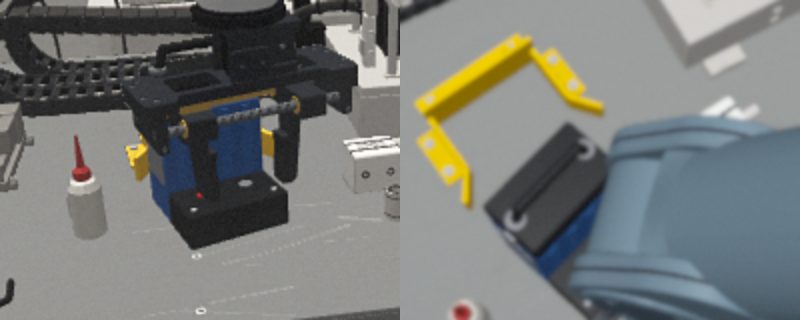

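The fingers are straddling the middle of the box and still above and behind it. The oiler and the other bystanders are clear. I go down and turn the bar clockwise, so the left finger leads and turns the pack.

Emit:
{"method": "move_arm", "body": {
  "jaw": [-0.36, -0.36, -0.36, -0.36, -0.36],
  "translation": [
    [0, -0.2, -3],
    [0, -0.3, -5.5],
    [0, -0.4, -6.8],
    [0, -0.4, -6.8],
    [0, -0.4, -6.8]
  ],
  "dr": [
    [0, 0, -0.1],
    [0, 0, -0.2],
    [0, 0, -0.24],
    [0, 0, -0.24],
    [0, 0, -0.24]
  ]
}}

```text
time_s: 2.0
tcp_pos: [0.4204, 0.3173, 0.0184]
orientation: [[-0.996, -0.093, 0.001], [-0.093, 0.996, 0.001], [-0.001, 0.001, -1.0]]
force: [0.6, 0.4, 0.8]
opening: 0.0601
gripper_force: 0.0
```

Emit:
{"method": "move_arm", "body": {
  "jaw": [-0.36, -0.36, -0.36, -0.36, -0.36],
  "translation": [
    [1.2, 0, -0.4],
    [2.2, 0, -0.4],
    [2.8, 0, -0.4],
    [3.2, 0, -0.4],
    [3.6, 0, -0.4]
  ],
  "dr": [
    [0, 0, 0],
    [0, 0, 0],
    [0, 0, 0],
    [0, 0, 0],
    [0, 0, 0]
  ]
}}

```text
time_s: 2.5
tcp_pos: [0.4523, 0.3171, 0.0131]
orientation: [[-0.995, -0.095, -0.007], [-0.095, 0.996, -0.001], [0.007, -0.0, -1.0]]
force: [-12.4, 1.9, 9.3]
opening: 0.0599
gripper_force: 5.4
```

Emit:
{"method": "move_arm", "body": {
  "jaw": [-0.36, -0.36, -0.36, -0.36, -0.36],
  "translation": [
    [0.3, 0, 0],
    [0.6, 0, 0],
    [0.9, 0, 0],
    [1.2, 0, 0],
    [1.5, 0, 0]
  ],
  "dr": [
    [0, 0, 0],
    [0, 0, 0],
    [0, 0, 0],
    [0, 0, 0],
    [0, 0, 0]
  ]
}}

```text
time_s: 3.0
tcp_pos: [0.4679, 0.3176, 0.0131]
orientation: [[-0.996, -0.094, -0.005], [-0.094, 0.996, -0.0], [0.005, 0.0, -1.0]]
force: [-8.8, 2.0, 5.9]
opening: 0.0599
gripper_force: 4.3
```

```bash
python3 - <<'E'
from h import *
a=snap("scene");b=snap("top")
cv2.imwrite("pics/push1.png",np.hstack([a["pixels"][130:290,110:310].repeat(2,0).repeat(2,1),cv2.resize(b["pixels"][120:280,130:330],None,fx=2,fy=2)]))
s=arm.observe();print(s["time_s"],s["tcp_pos"],s["orientation"][:,0],s["force"])
E
```

```text
3.1 [0.46889238 0.31745542 0.01312937] [-0.99559734 -0.09366408  0.00360127] [-7.22905368  1.58625027  3.51715546]
```

View pics/push1.png

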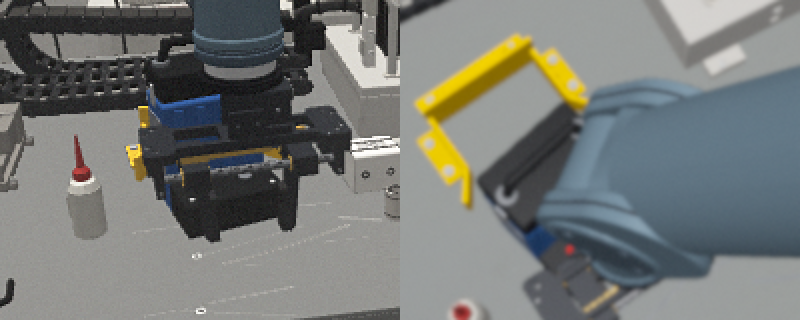

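Push1 shows the left finger on the box, the pack upright and turning, and the bystanders untouched. In the top half, the lid's front edge runs from about (480,182) to (548,105).

```bash
cat >> h.py <<'E'
def lid(b):
    """dark lid in top view: clean left edge/front edge lines -> corner FL, yaw"""
    p=b["pixels"].astype(int); m=((p.max(2)<75)).astype(np.uint8)*255
    return m
E
python3 - <<'E'
from h import *
b=snap("top")
Q=lambda x,y:plane(b,(x-400)/2+130,y/2+120,.15)[:2]
for p,q in(((480,182),(548,105)),((480,182),(530,228))):
    e=Q(*q)-Q(*p);print(Q(*p).round(4),Q(*q).round(4),np.degrees(np.arctan2(e[1],e[0])))
cv2.imwrite("pics/c2.png",cv2.resize(b["pixels"][150:260,150:260],None,fx=5,fy=5,interpolation=cv2.INTER_CUBIC))
E
```

```text
[0.5788 0.4042] [0.6127 0.3237] -67.18286505110252
[0.5788 0.4042] [0.524  0.3853] -161.06292820731724
```

View pics/c2.png

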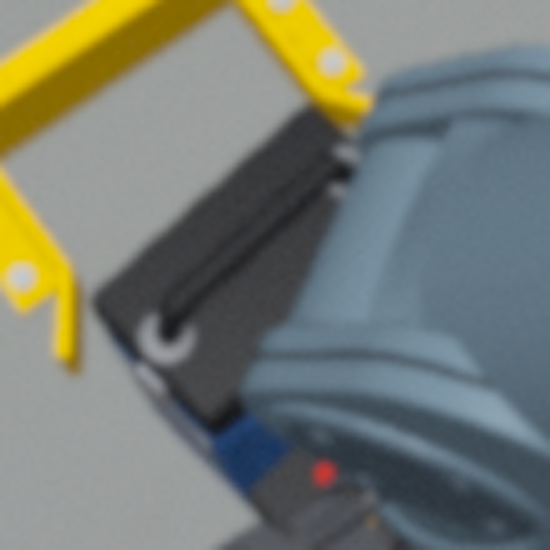

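C2: the lid's front edge runs from (97,297) to (313,106), and its left rear corner is at (215,427).

```bash
python3 - <<'E'
from h import *
b=snap("top")
Q=lambda x,y,z=.15:plane(b,x/5+150,y/5+150,z)[:2]
a,c,d=Q(97,297),Q(313,106),Q(215,427)
for e in(c-a,d-a):print(np.degrees(np.arctan2(e[1],e[0])),np.linalg.norm(e))
print(a,c,d,"redterm",Q(323,473,.036))
E
```

```text
-74.59458335827179 0.09758785893519714
-165.9549818793711 0.06017756745052704
[0.58182114 0.40383926] [0.60774508 0.30975771] [0.52344256 0.38923512] redterm [0.51792997 0.36171157]
```

Yaw is now about 14.7° and the pack is about 5 mm left of the bay axis, so it is converging. I keep going.

Emit:
{"method": "move_arm", "body": {
  "jaw": [-0.36, -0.36, -0.36, -0.36, -0.36],
  "translation": [
    [0.3, 0, 0],
    [0.6, 0, 0],
    [0.9, 0, 0],
    [1.2, 0, 0],
    [1.5, 0, 0]
  ],
  "dr": [
    [0, 0, 0],
    [0, 0, 0],
    [0, 0, 0],
    [0, 0, 0],
    [0, 0, 0]
  ]
}}

```text
time_s: 3.7
tcp_pos: [0.483, 0.3177, 0.0131]
orientation: [[-0.996, -0.094, -0.005], [-0.094, 0.996, 0.0], [0.005, 0.001, -1.0]]
force: [-9.3, 2.8, 6.3]
opening: 0.0601
gripper_force: 4.3
```

Emit:
{"method": "move_arm", "body": {
  "jaw": [-0.36, -0.36, -0.36, -0.36, -0.36],
  "translation": [
    [0.3, 0, 0],
    [0.6, 0, 0],
    [0.9, 0, 0],
    [1.2, 0, 0],
    [1.5, 0, 0]
  ],
  "dr": [
    [0, 0, 0],
    [0, 0, 0],
    [0, 0, 0],
    [0, 0, 0],
    [0, 0, 0]
  ]
}}

```text
time_s: 4.2
tcp_pos: [0.498, 0.3179, 0.0131]
orientation: [[-0.996, -0.094, -0.005], [-0.094, 0.996, 0.0], [0.005, 0.001, -1.0]]
force: [-9.6, 1.4, 6.2]
opening: 0.0599
gripper_force: 4.3
```

```bash
python3 - <<'E'
from h import *
b=snap("top")
cv2.imwrite("pics/c3.png",cv2.resize(b["pixels"][130:260,130:260],None,fx=4.5,fy=4.5,interpolation=cv2.INTER_CUBIC))
s=arm.observe();print(s["time_s"],s["tcp_pos"],s["force"])
E
```

```text
4.25 [0.49882135 0.3178145  0.01318853] [-5.71441009  2.31224942  2.20124369]
```

View pics/c3.png

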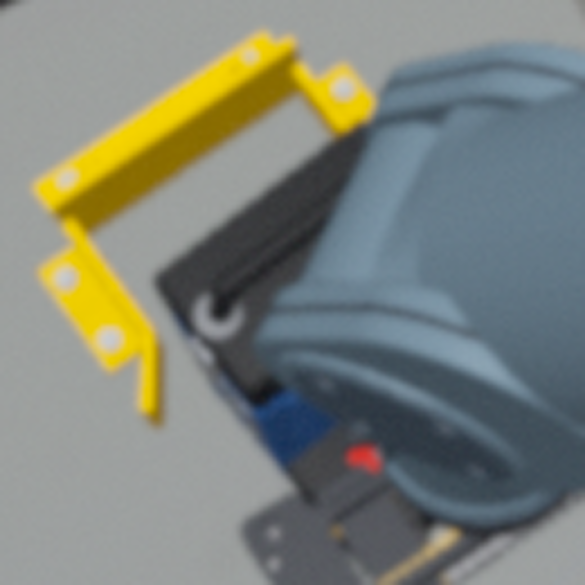

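C3: the lid's front edge runs from (158,277) to (363,128), its left rear corner is at (262,402), and the stop's foot runs from (92,232) to (300,93). The pack's front is entering between the flares.

```bash
python3 - <<'E'
from h import *
b=snap("top")
Q=lambda x,y,z=.15:plane(b,x/4.5+130,y/4.5+130,z)[:2]
a,c,d=Q(158,277),Q(363,128),Q(262,402)
for e in(c-a,d-a):print(np.degrees(np.arctan2(e[1],e[0])),np.linalg.norm(e))
print(a,c,d,"boxL",Q(308,503,.036))
s=Q(92,232,0),Q(300,93,0);e=s[1]-s[0];print("stop",s,np.degrees(np.arctan2(e[1],e[0]))+90)
s=Q(73,215,.05),Q(298,63,.05);e=s[1]-s[0];print("stop top",s,np.degrees(np.arctan2(e[1],e[0]))+90)
s=Q(78,222,.03),Q(153,330,.03);e=s[1]-s[0];print("railL",s,np.degrees(np.arctan2(*-e[::-1])))
s=Q(298,65,.03),Q(345,134,.03);e=s[1]-s[0];print("railR",s,np.degrees(np.arctan2(*-e[::-1])))
E
```

```text
-79.96102237423369 0.09625071317189413
-168.5167057151562 0.06331234188627831
[0.61353001 0.39663763] [0.63030825 0.30186057] [0.551485   0.38403327] boxL [0.5373739  0.38587589]
stop (array([0.7057718 , 0.41540881]), array([0.72189297, 0.30136661])) 8.046101207039328
stop top (array([0.69539813, 0.41773274]), array([0.71290628, 0.30070128])) 8.50846968289953
railL (array([0.70016695, 0.41790017]), array([0.63924044, 0.41032599])) 7.0864584619354885
railR (array([0.72127229, 0.29898979]), array([0.68099066, 0.29570043])) 4.6683503011494745
```

Yaw is now about 10.5° against the bay's 8°, and the pack is about 3 mm right of the axis, within the 7 mm play. I set the bar to the bay's yaw and push along the bay axis, slightly to the left.

Emit:
{"method": "move_arm", "body": {
  "jaw": [-0.36, -0.36, -0.36, -0.36, -0.36],
  "translation": [
    [0.3, 0.1, 0],
    [0.6, 0.2, 0],
    [0.9, 0.3, 0],
    [1.2, 0.4, 0],
    [1.5, 0.5, 0]
  ],
  "dr": [
    [0, 0, 0.01],
    [0, 0, 0.02],
    [0, 0, 0.03],
    [0, 0, 0.04],
    [0, 0, 0.045]
  ]
}}

```text
time_s: 4.8
tcp_pos: [0.512, 0.3218, 0.0131]
orientation: [[-0.99, -0.138, -0.007], [-0.138, 0.99, -0.002], [0.008, -0.001, -1.0]]
force: [-14.2, -2.9, 12.8]
opening: 0.0598
gripper_force: 7.3
```

Emit:
{"method": "move_arm", "body": {
  "jaw": [-0.36, -0.36, -0.36, -0.36, -0.36],
  "translation": [
    [0.3, 0.06, 0],
    [0.6, 0.12, 0],
    [0.9, 0.18, 0],
    [1.2, 0.24, 0],
    [1.5, 0.3, 0]
  ],
  "dr": [
    [0, 0, 0],
    [0, 0, 0],
    [0, 0, 0],
    [0, 0, 0],
    [0, 0, 0]
  ]
}}

```text
time_s: 5.3
tcp_pos: [0.5266, 0.3241, 0.013]
orientation: [[-0.991, -0.137, -0.009], [-0.137, 0.991, -0.003], [0.009, -0.001, -1.0]]
force: [-13.5, -2.6, 12.1]
opening: 0.0599
gripper_force: 7.0
```

Emit:
{"method": "move_arm", "body": {
  "jaw": [-0.36, -0.36, -0.36, -0.36, -0.36],
  "translation": [
    [0.3, 0.05, 0],
    [0.6, 0.1, 0],
    [0.9, 0.14, 0],
    [1.2, 0.18, 0],
    [1.5, 0.22, 0]
  ],
  "dr": [
    [0, 0, 0],
    [0, 0, 0],
    [0, 0, 0],
    [0, 0, 0],
    [0, 0, 0]
  ]
}}

```text
time_s: 5.8
tcp_pos: [0.5418, 0.3265, 0.013]
orientation: [[-0.991, -0.137, -0.008], [-0.137, 0.991, -0.002], [0.008, -0.001, -1.0]]
force: [-13.5, -2.5, 10.5]
opening: 0.0601
gripper_force: 6.5
```

```bash
python3 - <<'E'
from h import *
b=snap("top")
cv2.imwrite("pics/c4.png",cv2.resize(b["pixels"][130:260,130:260],None,fx=4.5,fy=4.5,interpolation=cv2.INTER_CUBIC))
s=arm.observe();print(s["time_s"],s["tcp_pos"],s["force"])
E
```

```text
5.85 [0.54291197 0.3265634  0.01303919] [-7.2510256  -0.32000633  4.81974659]
```

View pics/c4.png

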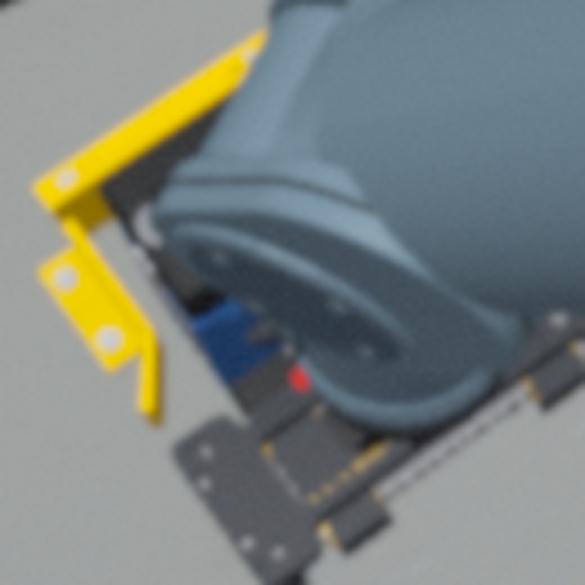

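C4: the pack is inside the bay, with the lid's front-left corner at (103,192) and the red terminal at (300,380). A gap shows on the left rail side.

```bash
python3 - <<'E'
from h import *
b=snap("top")
Q=lambda x,y,z=.15:plane(b,x/4.5+130,y/4.5+130,z)[:2]
y=np.radians(8);R=np.array([[np.cos(y),np.sin(y)],[-np.sin(y),np.cos(y)]]);O=np.array([.710,.361])
for n,p in(("FL lid",Q(103,192)),("red",Q(300,380,.036)),("boxLcorner-ish",Q(250,418,.036)),("tcp",arm.observe()["tcp_pos"][:2])):print(n,p,"dock frame",R@(p-O))
E
```

```text
FL lid [0.65430132 0.40028344] dock frame [-0.04968943  0.0466529 ]
red [0.58672302 0.36482691] dock frame [-0.12154465  0.02094651]
boxLcorner-ish [0.58197552 0.39090588] dock frame [-0.12261646  0.0474324 ]
tcp [0.54309897 0.32656043] dock frame [-0.17006982 -0.01087627]
```

Emit:
{"method": "move_arm", "body": {
  "jaw": [-0.36, -0.36, -0.36, -0.36, -0.36],
  "translation": [
    [0.3, 0.05, 0],
    [0.6, 0.1, 0],
    [0.9, 0.14, 0],
    [1.2, 0.18, 0],
    [1.5, 0.22, 0]
  ],
  "dr": [
    [0, 0, 0],
    [0, 0, 0],
    [0, 0, 0],
    [0, 0, 0],
    [0, 0, 0]
  ]
}}

```text
time_s: 6.4
tcp_pos: [0.5572, 0.3287, 0.013]
orientation: [[-0.991, -0.137, -0.008], [-0.137, 0.991, -0.002], [0.008, -0.001, -1.0]]
force: [-11.8, -1.3, 10.3]
opening: 0.0597
gripper_force: 6.0
```

Emit:
{"method": "move_arm", "body": {
  "jaw": [-0.36, -0.36, -0.36, -0.36, -0.36],
  "translation": [
    [0.3, 0.05, 0],
    [0.6, 0.1, 0],
    [0.9, 0.14, 0],
    [1.2, 0.18, 0],
    [1.5, 0.22, 0]
  ],
  "dr": [
    [0, 0, 0],
    [0, 0, 0],
    [0, 0, 0],
    [0, 0, 0],
    [0, 0, 0]
  ]
}}

```text
time_s: 6.9
tcp_pos: [0.5723, 0.3309, 0.013]
orientation: [[-0.991, -0.137, -0.007], [-0.137, 0.991, -0.002], [0.008, -0.001, -1.0]]
force: [-12.5, -1.6, 8.6]
opening: 0.0598
gripper_force: 5.8
```

Emit:
{"method": "move_arm", "body": {
  "jaw": [-0.36, -0.36, -0.36, -0.36],
  "translation": [
    [0.2, 0.03, 0],
    [0.4, 0.06, 0],
    [0.6, 0.09, 0],
    [0.8, 0.12, 0]
  ],
  "dr": [
    [0, 0, 0],
    [0, 0, 0],
    [0, 0, 0],
    [0, 0, 0]
  ]
}}

```text
time_s: 7.3
tcp_pos: [0.5803, 0.3321, 0.013]
orientation: [[-0.991, -0.137, -0.008], [-0.137, 0.991, -0.002], [0.008, -0.001, -1.0]]
force: [-11.5, -1.9, 8.9]
opening: 0.0598
gripper_force: 5.9
```

Now I creep on in small steps until the force rises at the stop.

Emit:
{"method": "move_arm", "body": {
  "jaw": [-0.36, -0.36, -0.36],
  "translation": [
    [0.15, 0.02, 0],
    [0.3, 0.04, 0],
    [0.4, 0.06, 0]
  ],
  "dr": [
    [0, 0, 0],
    [0, 0, 0],
    [0, 0, 0]
  ]
}}

```text
time_s: 7.6
tcp_pos: [0.5844, 0.3327, 0.013]
orientation: [[-0.991, -0.137, -0.007], [-0.137, 0.991, -0.002], [0.007, -0.001, -1.0]]
force: [-11.6, -2.0, 8.8]
opening: 0.0601
gripper_force: 5.9
```

Emit:
{"method": "move_arm", "body": {
  "jaw": [-0.36, -0.36],
  "translation": [
    [0.1, 0.01, 0],
    [0.2, 0.03, 0]
  ],
  "dr": [
    [0, 0, 0],
    [0, 0, 0]
  ]
}}

```text
time_s: 7.8
tcp_pos: [0.5863, 0.333, 0.013]
orientation: [[-0.991, -0.137, -0.008], [-0.137, 0.991, -0.002], [0.008, -0.001, -1.0]]
force: [-12.3, -2.6, 9.1]
opening: 0.0601
gripper_force: 5.9
```

Emit:
{"method": "move_arm", "body": {
  "jaw": [-0.36, -0.36],
  "translation": [
    [0.1, 0.01, 0],
    [0.2, 0.03, 0]
  ],
  "dr": [
    [0, 0, 0],
    [0, 0, 0]
  ]
}}

```text
time_s: 8.0
tcp_pos: [0.5866, 0.333, 0.013]
orientation: [[-0.99, -0.137, -0.011], [-0.137, 0.991, -0.003], [0.011, -0.001, -1.0]]
force: [-19.2, -4.9, 17.1]
opening: 0.0599
gripper_force: 9.8
```

Emit:
{"method": "move_arm", "body": {
  "jaw": [-0.36, -0.36],
  "translation": [
    [0.1, 0.01, 0],
    [0.2, 0.03, 0]
  ],
  "dr": [
    [0, 0, 0],
    [0, 0, 0]
  ]
}}

```text
time_s: 8.2
tcp_pos: [0.5865, 0.333, 0.0129]
orientation: [[-0.99, -0.137, -0.015], [-0.137, 0.991, -0.004], [0.015, -0.002, -1.0]]
force: [-25.0, -6.6, 22.2]
opening: 0.0599
gripper_force: 12.9
```

The TCP has stopped at x = 0.5866 while the force climbs to 25 N, so the pack is against the stop. I back off straight, go up and clear the view.

Emit:
{"method": "move_arm", "body": {
  "jaw": [-0.36, -0.36, -0.36, -0.36, -0.36],
  "translation": [
    [-0.5, -0.07, 0],
    [-2, -0.28, 0],
    [-4, -0.56, 0],
    [-7, -1, 0.2],
    [-10, -1.4, 1]
  ],
  "dr": [
    [0, 0, 0],
    [0, 0, 0],
    [0, 0, 0],
    [0, 0, 0],
    [0, 0, 0]
  ]
}}

```text
time_s: 8.7
tcp_pos: [0.4935, 0.3189, 0.0229]
orientation: [[-0.991, -0.135, -0.0], [-0.135, 0.991, -0.0], [0.0, -0.0, -1.0]]
force: [-0.2, 0.3, -0.0]
opening: 0.0602
gripper_force: 0.0
```

Emit:
{"method": "move_arm", "body": {
  "jaw": [-0.36, -0.36, -0.36, -0.36, -0.36],
  "translation": [
    [-2, 0, 4],
    [-3, 0, 8],
    [-4, 0, 13],
    [-4, 0, 18],
    [-4, 0, 20]
  ],
  "dr": [
    [0, 0, 0],
    [0, 0, 0],
    [0, 0, 0],
    [0, 0, 0],
    [0, 0, 0]
  ]
}}

```text
time_s: 9.2
tcp_pos: [0.456, 0.3208, 0.2285]
orientation: [[-0.991, -0.136, 0.006], [-0.136, 0.991, 0.005], [-0.007, 0.004, -1.0]]
force: [0.2, 0.3, 0.1]
opening: 0.0602
gripper_force: 0.0
```

Emit:
{"method": "move_arm", "body": {
  "jaw": [-0.36, -0.36, -0.36, -0.36, -0.36],
  "translation": [
    [-4, 5, 0],
    [-8, 10, 0],
    [-12, 15, 0],
    [-16, 20, 0],
    [-18, 24, 0]
  ],
  "dr": [
    [0, 0, -0.1],
    [0, 0, -0.2],
    [0, 0, -0.3],
    [0, 0, -0.4],
    [0, 0, -0.4]
  ]
}}

```text
time_s: 9.7
tcp_pos: [0.3005, 0.519, 0.2238]
orientation: [[-0.965, 0.264, 0.001], [0.264, 0.965, 0.0], [-0.0, 0.001, -1.0]]
force: [-0.5, 0.6, -0.7]
opening: 0.0597
gripper_force: 0.0
```

```bash
python3 - <<'E'
from h import *
a=snap("scene");b=snap("top")
cv2.imwrite("pics/fin.png",np.hstack([cv2.resize(b["pixels"][130:270,125:265],(560,560),interpolation=cv2.INTER_CUBIC),cv2.resize(a["pixels"][120:260,130:190+0],(240,560),interpolation=cv2.INTER_CUBIC)]))
s=arm.observe();print(s["time_s"],s["tcp_pos"],s["force"])
E
```

```text
9.8 [0.29511445 0.52425407 0.22362185] [ 2.22025009e-01 -6.51305922e-04 -6.53507218e-01]
```

View pics/fin.png

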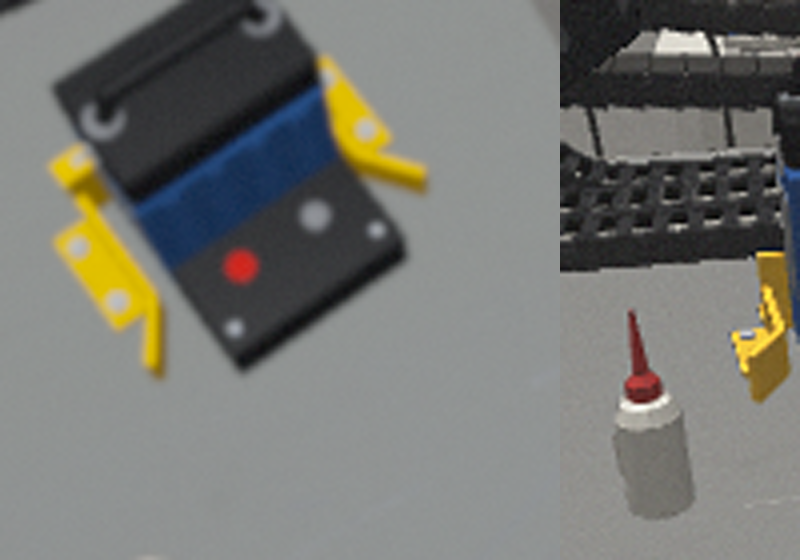

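Fin: the pack stands upright in the bay, close to the right rail. The box's rear top corners are at (405,245) and (243,362), the terminals at (240,267) and (315,215), and the oiler is standing. I check the numbers and the bystanders.

```bash
python3 - <<'E'
from h import *
b=snap("top");a=snap("scene")
Q=lambda x,y,z=.036:plane(b,x/4+125,y/4+130,z)[:2]
y=np.radians(8);R=np.array([[np.cos(y),np.sin(y)],[-np.sin(y),np.cos(y)]]);O=np.array([.710,.361])
for n,p,q in(("rear",(405,245),(243,362)),("terms",(315,215),(240,267)),("screws",(376,230),(234,327)),("lidrear",(328,82),(137,200))):
    z=.15 if n=="lidrear" else .036
    r,l=Q(*p,z),Q(*q,z);e=r-l;print(n,"yaw",np.degrees(np.arctan2(e[0],-e[1])).round(2),"len",np.linalg.norm(e).round(4),"mid dock",R@((r+l)/2-O))
a0=cv2.imread("pics/scene0.png");b0=cv2.imread("pics/top0.png")
for n,i0,i1,bs in(("scene",a0,a["pixels"],{"oiler":(135,195,170,252),"cyl+bush":(280,195,322,245)}),("top",b0,b["pixels"],{"oiler":(150,265,180,292),"cyl":(270,165,312,205),"bush":(302,208,320,228)})):
    for k,(u,v,w,x) in bs.items():
        s=cv2.phaseCorrelate(*[cv2.cvtColor(i[v:x,u:w],6).astype(np.float32) for i in(i0,i1)])
        print(n,k,np.round(s[0],2),round(s[1],2),cv2.absdiff(i0[v:x,u:w],i1[v:x,u:w]).mean().round(1))
E
```

```text
rear yaw 8.89 len 0.0966 mid dock [-0.11818917 -0.00380489]
terms yaw 8.25 len 0.0446 mid dock [-0.07849667 -0.00350232]
screws yaw 7.53 len 0.0834 mid dock [-0.10231155 -0.00354816]
lidrear yaw 5.73 len 0.0963 mid dock [-0.06924317 -0.00285646]
scene oiler [-0.06  0.03] 0.99 2.4
scene cyl+bush [ 0.48 -0.02] 1.02 2.3
top oiler [0.03 0.67] 1.08 1.4
top cyl [0.68 0.14] 0.94 1.0
top bush [0.13 0.06] 0.84 1.1
```

```bash
python3 -c "
from plant import arm
print(arm.job_done())"
```

```text
the job is handed in; nothing more can be done
None
```

The job is handed in: the pack stands upright against the back stop, about square (yaw within about 1° of the bay) and 3.5 mm off centre within the 7 mm play. The oiler, cylinder and bushing show no movement in the images, and the arm was clear after 9.8 s.

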